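# Start the hinge bracket's screw and hold the hinge pin through both knuckles

## Robot

A 6-joint arm with a two-finger parallel gripper is mounted at the origin on the work surface. World frame = base frame: x ahead of the robot, y to its left, z up, the work surface at z = 0. Lengths are in m, angles in rad, forces in N, time in s.
With the tool pointing down it reaches from about 0.275 to 0.85 m from the base axis. Payload 5.2 kg.
Tool frame: the origin (TCP) lies between the finger pads; the fingertips stand 11 mm ahead of it and the grasp point (between the pads) lies 8 mm behind it; z points along the fingers, y is the line along which they close (so a half turn about z gives the same grasp; the last joint's range is limited). The gripper opens to 85 mm and grips with 20 to 120 N. Pads are 22 mm wide; open, the fingers measure 114 mm over their backs; the gripper's body (76 mm by 85 mm) begins 54 mm behind the grasp point. The pads swing forward as they close: fully open they stand 13 mm farther back than shut.
Start: joints at [-1.525, 0.259, 1.535, -0, 1.348, -0.203], TCP at [0.135, -0.533, 0.242] pointing down, gripper open.
Joint ranges: [-3.14, 3.14], [-0.91, 2.08], [0.19, 2.58], [-1.22, 4.36], [0.22, 2.71], [-3.12, 3.12]. Speed limits (rad/s): [2.57, 2.57, 3.14, 3.14, 3.14, 3.14].

## Interface

Orientations are given as a unit quaternion [x, y, z, w].
In Python, from plant import manip gives the robot as it stands. The module is installed in compiled form; this text tells all that it offers.
- The arm moves only by the tool step_arm, never from a script. Its argument "deltas" is one flat list of numbers, 7 for each row, row after row: the finger opening in mm, from 0 to 85.4, then the shift along the tool's x, y, z in units of 25 mm (1.0 is 25 mm), then the turn, a rotation vector about the tool's x, y, z in units of 6 degrees (1.0 is 6 degrees). A call has 1 to 8 rows; each row is the pose to reach, as a shift and turn from the pose commanded when the call began, along the tool's axes at that moment; what a row does not reach only later rows make up. A row lasts 1/10 s, in which the tool goes at most 50 mm and 8.59 degrees, less where a joint would pass 70% of its speed; a pose out of reach is approached as far as the arm can. A call with a gripper value outside its range is refused whole. The fingers move at their own pace and stop on an object; "grip_force" is the grip in N (left out, the last holds). Time passes only in rows, so rows that repeat a pose let the fingers close. It gives the time, the measured TCP pose, the force, the opening and the grip force at its end, in the units of the state.
- manip.get_obs(): the state, without advancing time (a new reading comes with each control period).
- manip.snapshot(name): name is "side" or "top" or "wrist"; returns the picture (420x560x3 uint8, blue, green, red); there is no depth.
- manip.calibration(name): a dict with "fx", "fy", "cx", "cy" (pixels), "T" (4x4, takes a point from camera to world coordinates). Camera axes: x right, y down, z forward; pixel columns grow to the right and rows downward; lengths in m; the calibration is good to about 2 mm. A picture is of the moment at which its call begins: read the wrist's pose just before it. calibration takes no time and is no camera call; for the wrist camera it gives the pose at the moment of the call.
- manip.finish_job(): hands the job in; it is judged then, once.
The state is a dict: "clock": time; "qpos": joint angles; "qd": joint speeds; "effort": joint torques, N m; "tool_pos": TCP position; "eef_rot": TCP orientation; "force": force on the tool from outside, world axes, zero at the start; "ft_torque": the same for the moment, N m; "grip_width": opening from 0.0 (shut) to 1.0 (fully open); "gripper_force": force on a finger pad.
Only numpy, scipy, OpenCV 4.12 (cv2) and the standard library are available. Lean on these libraries where they do the work, as an engineer would, in place of code of your own. Each camera call takes 0.05 s, during which the arm holds its last target. There are 200 camera calls.

## Task

The frame's hinge bracket sits on its wooden block: push the captive screw's black knob down until it is fully home, and only then turn it clockwise (seen from above) by at least 60 degrees and let go of it. Then take the longest pin, the one that stands tallest in the wooden stand, and thread it nose down through the upper knuckle and on through the lower one; finish while holding it there, upright and still, with its nose standing out below the lower knuckle but clear of the bench. Leave the other things on the bench and in the stand where they are.

Things in the scene. Friction and masses are not known exactly. Their poses are not given: they have to be found in the camera images.
- block: fixed wooden block 70 x 210 x 60 mm (its x, y, z) carrying a steel hinge bracket and a screw knob; origin under its centre, z up. Two steel knuckles stick out from its +x face, one above the other, both bored along one vertical axis at x +62, y +55 mm; the knob stands on its top at x +6, y -55 mm. Nothing on it is higher than 112 mm
- upper_bush (a point): centre of the top mouth of the upper knuckle's vertical bore, 105 mm above the bench; knuckle 42 x 38 mm and 20 mm thick (85 to 105 mm above the bench), bore 15 mm in diameter, right through
- lower_bush (a point): centre of the top mouth of the lower knuckle's bore, straight below the upper one, 58 mm above the bench; knuckle 42 x 38 mm and 20 mm thick (38 to 58 mm above the bench), bore 15 mm, right through; open bench below it
- knob (a point): on the axis of the round black knob, 12 mm below its top, the height to grip it; knob 36 mm in diameter and 32 mm high, axis vertical. As it starts the point is 100 mm above the bench and 36 mm above the steel flange under it; it sinks 10 mm when pushed home
- screw_push (a joint): how far the knob has been pushed down, m: 0 raised (start), 0.010 fully home at its stop. Friction of about 5 N; it stays where it is left
- screw_turn (a joint): how far the knob has been turned clockwise seen from above, rad: starts at 0, stop at 3.0. Friction about 0.05 N m; it stays where it is left
- stand: fixed wooden stand 60 x 170 x 65 mm; origin under its centre. Three vertical holes 13.5 mm wide, 57 mm deep (bottom 8 mm above the bench), along its y at -50, 0 and +50 mm; each holds one pin, in any order. Only the long pin is taller than 115 mm above the bench
- pin: the long hinge pin: steel, 158 mm long, 12 mm shaft, with a plain straight head 16 mm in diameter over its top 42 mm and a nose tapering from 12 to 6 mm over its lowest 10 mm; about 0.15 kg. It starts upright in the stand. Origin at its nose, z along it towards the head
- pin_grip (a point): centre of the pin's head, on its axis, 138 mm above its nose: where to grip it
- pin_nose (a point): the tip of the pin's nose, on its axis
- short_pin: bystander: short steel pin, 12 mm shaft, 104 mm long, slim 16 mm head, upright in the stand; origin at its lower end
- ball_pin: bystander: short steel pin, 12 mm shaft, 105 mm long, with a 26 mm ball head, upright in the stand; origin at its lower end
- jar: bystander: amber glass jar, 52 mm diameter, 60 mm high; origin under its centre
- brush: bystander: flat brush, 190 mm long, lying on the bench
- bowl: bystander: white bowl, 120 mm wide, 45 mm high; origin under its centre
- tin: bystander: steel tin, 72 mm diameter, 90 mm high; origin under its centre
- cork_block: bystander: cork sanding block, 100 x 60 x 35 mm; origin under its centre
- hammer: bystander: hammer lying on the bench
Not all that is in view belongs to the job. Leave any red look-alike of the pin alone.

How it is judged:
On the way, in this order (a step that is already met when the one before it is completed fails the run):
1. the knob is pushed home and turned clockwise by at least 60 degrees, and let go (value of joint screw_push above 0.007 m and value of joint screw_turn above 1 rad and contact force between the fingers and block below 0.1 N), for 0.2 s.
2. the long pin's nose is through the upper knuckle (height (world z) of pin_nose below 0.085 m and horizontal distance between pin_nose and upper_bush below 0.007 m).
At the end, for the whole second after the job is handed in: Knob at least 7 mm down and 1.0 rad turned; long pin through both bores (nose within 5 mm and head within 10 mm of their axis, tilt under 0.08 rad), nose 2 mm or more below the lower knuckle and over 3 mm above the bench, gripped by the fingers with over 2 N, slower than 20 mm/s (value of joint screw_push above 0.007 m and value of joint screw_turn above 1 rad and horizontal distance between pin_nose and lower_bush below 0.005 m and angle between the z axis of pin and the z axis of block, either way round below 0.08 rad and horizontal distance between pin_grip and upper_bush below 0.01 m and height (world z) of pin_nose between 0.003 and 0.036 m and contact force between the fingers and pin above 2 N and linear speed of pin below 0.02 m/s); the arm keeps its last pose, push and grip.
It fails at once if the knob is turned more than 0.4 rad while less than 5 mm down (value of joint screw_turn above 0.4 rad and value of joint screw_push below 0.005 m).
It fails at once if a bystander is moved more than 30 mm (distance of any of short_pin, ball_pin, jar, brush, bowl, tin, cork_block, hammer from where it was at the start of the episode above 0.03 m).
It also fails if it takes over 67 s, if anything falls off the work surface, if the arm or the gripper's body presses on something with over 40 N, if the wrist force passes 120 N, or if a joint passes its speed limit or range.

## Working session

There is one attempt and no reset: what is moved stays moved. The work goes in short steps, Python scripts to look and compute and a tool call to move; the robot and the scene stay as the last step left them, time stands still between calls to the robot, and variables do not carry over. Pictures are saved under pics/ and viewed, at most 10 in all, crops included, and the job is handed in when it is done.

Besides the shell and the picture viewer there is one more tool, called after "Request:" by a JSON object that holds its "fn" and its "kwargs". step_arm: Moves the arm, as the interface text tells. Its arguments: {"type":"object","properties":{"deltas":{"type":"array"},"grip_force":{"type":"number"}},"required":["deltas"]}

```bash
mkdir -p pics
cat > h.py <<'E'
import numpy as np, cv2
from plant import manip
def cal(n):
    c=manip.calibration(n); K=np.array([[c['fx'],0,c['cx']],[0,c['fy'],c['cy']],[0,0,1.]]); return K,np.array(c['T'])
def ray(n,u,v,C=None):
    K,T=C or cal(n); d=T[:3,:3]@np.linalg.solve(K,[u,v,1.]); return T[:3,3],d
def atz(n,u,v,z,C=None):
    o,d=ray(n,u,v,C); return o+d*(z-o[2])/d[2]
def proj(n,p,C=None):
    K,T=C or cal(n); q=T[:3,:3].T@(np.asarray(p,float)-T[:3,3]); q=K@q; return q[:2]/q[2]
def tri(obs):
    A=np.zeros((3,3));b=np.zeros(3)
    for n,u,v in obs:
        o,d=ray(n,u,v); d=d/np.linalg.norm(d); M=np.eye(3)-np.outer(d,d); A+=M;b+=M@o
    return np.linalg.solve(A,b)
E
python3 - <<'E'
from h import *
np.set_printoptions(precision=4,suppress=True)
for n in ("top","side"):
    cv2.imwrite(f"pics/{n}0.png",manip.snapshot(n)); K,T=cal(n); print(n,K[0,0],T)
o=manip.get_obs(); print(o['tool_pos'],o['eef_rot'],o['clock'])
E
```

```text
top 418.29434365290825 [[ 0.0003 -0.98    0.199   0.3582]
 [-1.     -0.0002  0.0005 -0.0016]
 [-0.0004 -0.199  -0.98    1.2842]
 [ 0.      0.      0.      1.    ]]
side 385.13188020253205 [[ 0.9346 -0.2082  0.2886  0.3144]
 [-0.3551 -0.4945  0.7933 -0.8017]
 [-0.0225 -0.8439 -0.5361  0.6326]
 [ 0.      0.      0.      1.    ]]
[ 0.1354 -0.5326  0.2415] [ 0.9923  0.1241  0.0001 -0.0009] 0.1
```

View pics/top0.png

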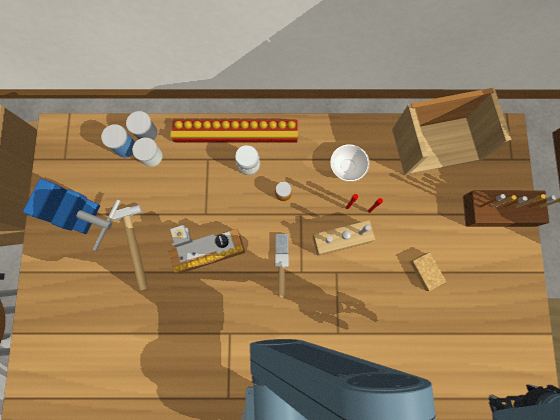

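View pics/side0.png

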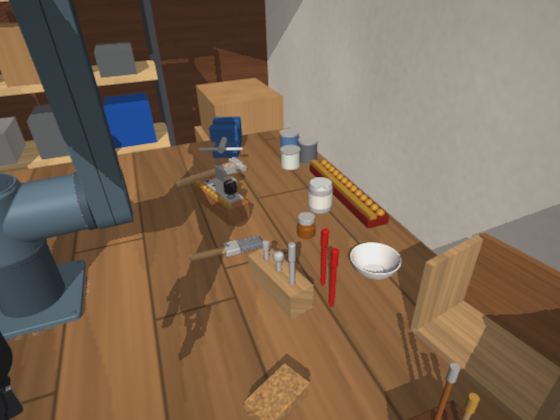

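The top view shows the block at about (207,248) with its knob at (221,240) and knuckle at (180,235). The stand is at (345,237).

Candidates for the pin in the side view:
- Tall grey pin at (292,247)
- Ball pin at (278,257)
- Short pin at (266,247)
- Red look-alikes at (324,240) and (334,255)

The tall grey pin fits the description. I'll check it in one close crop.

Run:
```python
import cv2,numpy as np
t=cv2.imread("pics/top0.png");s=cv2.imread("pics/side0.png")
r=lambda a:cv2.resize(a,(400,300),interpolation=cv2.INTER_CUBIC)
f=lambda im,u,v,w=100,h=75:r(im[v:v+h,u:u+w])
cv2.imwrite("pics/crop0.png",np.vstack([np.hstack([f(t,160,210),f(t,300,200)]),np.hstack([f(s,185,150),f(s,235,235)])]))
```

```text
(no output)
```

View pics/crop0.png

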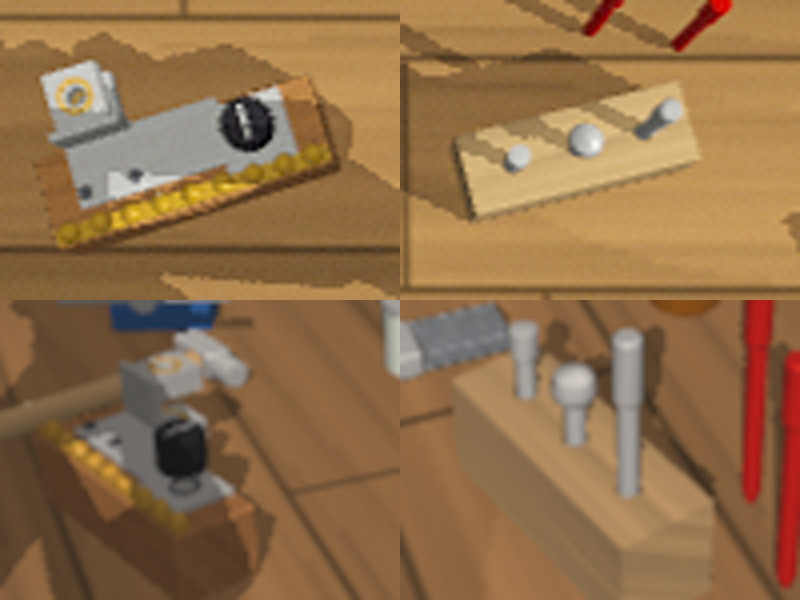

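The crop confirms it. The grey tall pin (side 292,244; top 368,227) stands at the -y end of the stand, with the ball pin in the middle and the short pin at the other end. The knob top is at top (221.5,240.5) and the bore at (178.7,233.8).

Run:
```python
from h import *
np.set_printoptions(precision=4,suppress=True)
k=atz("top",221.5,240.5,.112);b=atz("top",178.7,233.8,.105);p=atz("top",368,227.5,.166)
s=atz("top",329.5,239,.112);bl=atz("top",346.5,235,.1)
print("knob",k,"bore",b,"d",np.linalg.norm((b-k)[:2]),"(.1234)")
print("pin",p,"side",atz("side",292,244,.166),"short",s,"ball",bl,np.linalg.norm((p-s)[:2]),np.linalg.norm((p-bl)[:2]))
print("side knob",atz("side",230,182,.112), "stereo pin",tri([("top",368,227.5),("side",292,244)]))
d=(b-k)[:2]; th=np.arctan2(d[1],d[0])-np.arctan2(.110,.056); print("yaw",np.degrees(th))
d=(s-p)[:2];print("stand yaw",np.degrees(np.arctan2(d[1],d[0]))-90)
print(manip.get_obs()['qpos'])
K,T=cal("wrist");print(K,T)
```

```text
knob [0.5101 0.1689 0.112 ] bore [0.5302 0.2922 0.105 ] d 0.12495351398112357 (.1234)
pin [ 0.5386 -0.2343  0.166 ] side [ 0.5422 -0.2344  0.166 ] short [ 0.5144 -0.1356  0.112 ] ball [ 0.5276 -0.1858  0.1   ] 0.10158354497403277 0.04975612850141969
side knob [0.5145 0.1707 0.112 ] stereo pin [ 0.5403 -0.2347  0.1662]
yaw 17.74849316231827
stand yaw 13.74837951140006
[-1.5248  0.2593  1.536  -0.      1.348  -0.2028]
[[347.3253   0.     275.2931]
 [  0.     347.3253 207.1029]
 [  0.       0.       1.    ]] [[ 0.2462 -0.9342 -0.2582  0.2007]
 [-0.9692 -0.2377 -0.0641 -0.5151]
 [-0.0015  0.266  -0.964   0.3744]
 [ 0.      0.      0.      1.    ]]
```

The positions agree with the given sizes: knob to bore 125 mm against 123, and the pins 50 and 101 mm apart. I'll travel to the knob now, turning the tool -60° on the way.

Request:
{"fn": "step_arm", "kwargs": {"deltas": [60,1.2,-1.3,0,0,0,-1.2,60,2.5,-2.7,0,0,0,-2.5,60,3.9,-4.2,0,0,0,-3.7,60,5.2,-5.7,0,0,0,-5,60,6.6,-7.2,0,0,0,-6.2,60,7.9,-8.7,0,0,0,-7.5,60,9.3,-10.2,0,0,0,-8.7,60,10.7,-11.7,0,0,0,-10], "grip_force": 40}}

```text
clock: 0.9
tool_pos: [0.3208, -0.1856, 0.2423]
eef_rot: [0.796, 0.605, 0.0, 0.0]
force: [0.6, -0.8, 0.6]
grip_width: 0.703
gripper_force: 0.0
```

Request:
{"fn": "step_arm", "kwargs": {"deltas": [60,1.9,0.4,0,0,0,0,60,3.8,0.8,0,0,0,0,60,5.7,1.3,0,0,0,0,60,7.6,1.7,0,0,0,0,60,9.5,2.2,0,0,0,0,60,11.4,2.6,0,0,0,0,60,13.3,3.0,0,0,0,0,60,15,3.4,0,0,0,0]}}

```text
clock: 1.7
tool_pos: [0.5045, 0.1528, 0.2419]
eef_rot: [0.797, 0.604, -0.0, -0.0]
force: [1.3, -0.1, -0.0]
grip_width: 0.704
gripper_force: 0.0
```

Request:
{"fn": "step_arm", "kwargs": {"deltas": [60,0.7,0.1,0,0,0,0,60,0.7,0.1,0,0,0,0,60,0.7,0.1,0,0,0,0]}}

```text
clock: 2.0
tool_pos: [0.5106, 0.1659, 0.2417]
eef_rot: [0.797, 0.604, -0.001, -0.0]
force: [-0.1, -0.1, 0.1]
grip_width: 0.698
gripper_force: 0.0
```

Run:
```python
from h import *
np.set_printoptions(precision=4,suppress=True)
o=manip.get_obs();print(o['tool_pos'],o['eef_rot'],o['qpos'])
C=cal("wrist");print(C)
im=manip.snapshot("wrist");cv2.imwrite("pics/w1.png",im)
print("pred knob",proj("wrist",[.511,.169,.112],C),"bore",proj("wrist",[.530,.292,.105],C))
```

```text
[0.5106 0.1659 0.2417] [ 0.7971  0.6039 -0.0009 -0.0001] [ 0.1068  0.2366  1.5657 -0.0007  1.3411  0.3811]
(array([[347.3253,   0.    , 275.2931],
       [  0.    , 347.3253, 207.1029],
       [  0.    ,   0.    ,   1.    ]]), array([[ 0.9627, -0.2607, -0.0731,  0.5288],
       [-0.2707, -0.9274, -0.2581,  0.2323],
       [-0.0005,  0.2682, -0.9634,  0.3745],
       [ 0.    ,  0.    ,  0.    ,  1.    ]]))
pred knob [275.4465 198.0108] bore [254.1126  24.979 ]
```

View pics/w1.png

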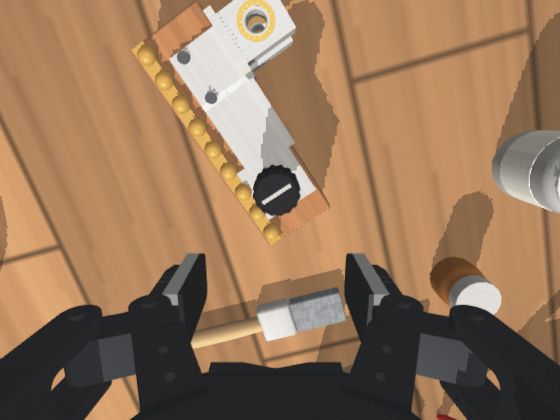

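The wrist view shows the knob top at (276,190) and the bore mouth at (256,21), within 8 px of where I predicted them. I'll refine from these.

Run:
```python
from h import *
np.set_printoptions(precision=4,suppress=True)
k=atz("wrist",276,190,.112);b=atz("wrist",256,21,.105);print(k,b,np.linalg.norm((b-k)[:2]))
p=manip.get_obs()['tool_pos'];T=np.array([[.2706,.9627],[.9627,-.2706]])
print((T@(k[:2]-p[:2]))/.025)
```

```text
[0.5132 0.1745 0.112 ] [0.5322 0.2936 0.105 ] 0.12062734886344768
[0.3764 0.0028]
```

Request:
{"fn": "step_arm", "kwargs": {"deltas": [60,0.2,0,1,0,0,0,60,0.3,0,2.5,0,0,0,60,0.3,0,4,0,0,0,60,0.3,0,5,0,0,0,60,0.3,0,5.6,0,0,0,60,0.3,0,5.9,0,0,0,60,0.3,0,5.9,0,0,0]}}

```text
clock: 2.75
tool_pos: [0.5126, 0.1724, 0.0943]
eef_rot: [0.798, 0.603, -0.001, -0.0]
force: [-0.2, -0.6, 0.5]
grip_width: 0.705
gripper_force: 0.0
```

Request:
{"fn": "step_arm", "kwargs": {"deltas": [30,0,0,0,0,0,0,30,0,0,0,0,0,0,30,0,0,0,0,0,0,30,0,0,0,0,0,0,30,0,0,0,0,0,0,30,0,0,0,0,0,0], "grip_force": 40}}

```text
clock: 3.35
tool_pos: [0.5136, 0.1736, 0.0952]
eef_rot: [0.797, 0.604, 0.0, 0.0]
force: [-1.1, -0.9, 4.8]
grip_width: 0.406
gripper_force: 41.0
```

Request:
{"fn": "step_arm", "kwargs": {"deltas": [25,0,0,0.1,0,0,0,25,0,0,0.2,0,0,0,25,0,0,0.3,0,0,0,25,0,0,0.4,0,0,0,25,0,0,0.46,0,0,0,25,0,0,0.46,0,0,0]}}

```text
clock: 3.95
tool_pos: [0.514, 0.1738, 0.0861]
eef_rot: [0.797, 0.604, 0.001, 0.001]
force: [-7.7, -2.7, 27.2]
grip_width: 0.407
gripper_force: 43.4
```

Request:
{"fn": "step_arm", "kwargs": {"deltas": [25,0,0,0,0,0,1.2,25,0,0,0,0,0,2.4,25,0,0,0,0,0,3.6,25,0,0,0,0,0,4.8,25,0,0,0,0,0,6.0,25,0,0,0,0,0,7.2,25,0,0,0,0,0,7.5,25,0,0,0,0,0,7.5]}}

```text
clock: 4.75
tool_pos: [0.5151, 0.1728, 0.0862]
eef_rot: [0.968, 0.252, 0.002, 0.001]
force: [-4.4, -5.7, 24.1]
grip_width: 0.404
gripper_force: 43.1
```

Request:
{"fn": "step_arm", "kwargs": {"deltas": [25,0,0,0,0,0,1.2,25,0,0,0,0,0,2.4,25,0,0,0,0,0,3.6,25,0,0,0,0,0,4.8,25,0,0,0,0,0,6.0,25,0,0,0,0,0,6.5,25,0,0,0,0,0,6.5]}}

```text
clock: 5.45
tool_pos: [0.5151, 0.1715, 0.0862]
eef_rot: [0.996, -0.085, 0.002, 0.002]
force: [-4.0, -10.9, 25.2]
grip_width: 0.404
gripper_force: 43.2
```

Request:
{"fn": "step_arm", "kwargs": {"deltas": [60,0,0,0,0,0,0,60,0,0,0,0,0,0,60,0,0,0,0,0,0,60,0,0,0,0,0,0,60,0,0,-0.5,0,0,0,60,0,0,-1.5,0,0,0,60,0,0,-3,0,0,0,60,0,0,-4.4,0,0,0]}}

```text
clock: 6.25
tool_pos: [0.5131, 0.1738, 0.1951]
eef_rot: [0.996, -0.085, -0.0, -0.0]
force: [0.7, 0.1, -0.3]
grip_width: 0.706
gripper_force: 0.0
```

Request:
{"fn": "step_arm", "kwargs": {"deltas": [60,0,0,-1,0,0,0,60,0,0,-2,0,0,0,60,0,0,-2,0,0,0]}}

```text
clock: 6.55
tool_pos: [0.5153, 0.1741, 0.2482]
eef_rot: [0.996, -0.085, 0.004, -0.001]
force: [-0.8, 0.2, 0.5]
grip_width: 0.702
gripper_force: 0.0
```

Run:
```python
from h import *
np.set_printoptions(precision=4,suppress=True)
o=manip.get_obs();print(o['clock'],o['tool_pos'],o['eef_rot'],o['qpos'])
C=cal("wrist");im=manip.snapshot("wrist");cv2.imwrite("pics/w2.png",im)
for z in (.112,.102):print("pred knob",proj("wrist",[.5128,.172,z],C))
print(proj("wrist",[.531,.293,.105],C))
cv2.imwrite("pics/w2.png",im)
```

```text
6.55 [0.5153 0.1741 0.2482] [ 0.9964 -0.0848  0.004  -0.0009] [0.1206 0.2389 1.5467 0.0001 1.3478 1.8612]
pred knob [280.2183 202.3452]
pred knob [280.0858 199.3798]
[131.3814 203.119 ]
```

View pics/w2.png

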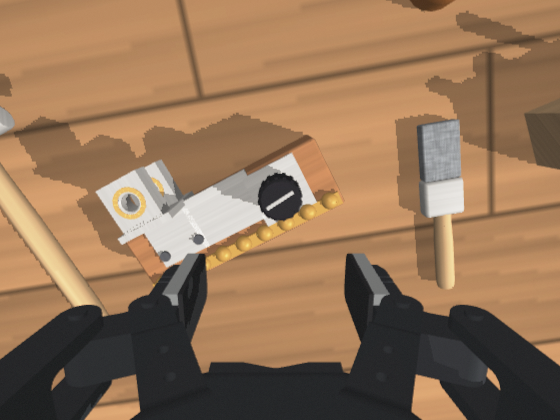

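The knob's mark has turned with the tool, about 84°, and the bore at (130,203) matches (0.531, 0.293). Now I'll go over the pin.

Request:
{"fn": "step_arm", "kwargs": {"deltas": [60,0.3,1.5,0,0,0,0,60,0.8,3.4,0,0,0,0,60,1.3,5.3,0,0,0,0,60,1.7,7.2,0,0,0,0,60,2.2,9.1,0,0,0,0,60,2.6,11,0,0,0,0,60,3.1,12.9,0,0,0,0,60,3.5,14.6,0,0,0,0]}}

```text
clock: 7.4
tool_pos: [0.5371, -0.2029, 0.2422]
eef_rot: [0.996, -0.085, -0.001, -0.0]
force: [0.3, -0.1, -1.2]
grip_width: 0.704
gripper_force: 0.0
```

Request:
{"fn": "step_arm", "kwargs": {"deltas": [60,0.2,0.8,0,0,0,0,60,0.3,1.3,0,0,0,0,60,0.3,1.3,0,0,0,0,60,0.3,1.3,0,0,0,0]}}

```text
clock: 7.8
tool_pos: [0.5396, -0.2326, 0.243]
eef_rot: [0.996, -0.085, -0.0, -0.001]
force: [0.3, 1.0, -0.0]
grip_width: 0.699
gripper_force: 0.0
```

Run:
```python
from h import *
np.set_printoptions(precision=4,suppress=True)
o=manip.get_obs();print(o['clock'],o['tool_pos'],o['eef_rot'],o['qpos'])
C=cal("wrist");im=manip.snapshot("wrist")
print("pred pin top",proj("wrist",[.540,-.2345,.166],C),"base",proj("wrist",[.540,-.2345,.065],C))
s=manip.snapshot("side");s0=cv2.imread("pics/side0.png")
r=lambda a,f:cv2.resize(a,None,fx=f,fy=f,interpolation=cv2.INTER_CUBIC)
c=np.hstack([r(s0[160:220,200:260],4),r(s[160:220,200:260],4)])
canvas=np.zeros((600,560,3),np.uint8);canvas[:240,:480]=c;canvas[240:600]=im[:360]
cv2.imwrite("pics/w3.png",canvas)
```

```text
7.8 [ 0.5396 -0.2326  0.243 ] [ 0.9964 -0.0845 -0.0004 -0.0007] [-0.5972  0.3264  1.4398  0.0008  1.3768  1.1427]
pred pin top [279.9046 219.7962] base [278.6564 186.3373]
```

View pics/w3.png

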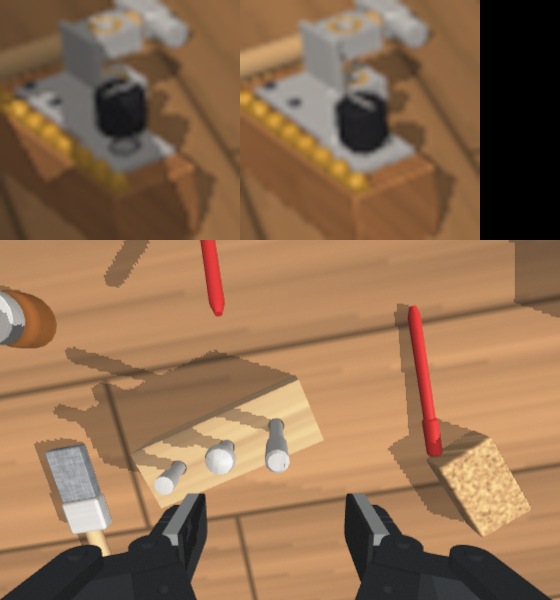

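The side crop shows the knob has clearly sunk onto its flange. In the wrist view the long pin's head is at (277,222), about 2 mm from where I predicted, with the TCP right above it. The red look-alike is about 90 mm away. I'll descend and grip.

Request:
{"fn": "step_arm", "kwargs": {"deltas": [60,0,0,1,0,0,0,60,0,0,2.2,0,0,0,60,0,0,3.2,0,0,0,60,0,0,3.9,0,0,0,60,0,0,4.2,0,0,0,60,0,0,4.2,0,0,0]}}

```text
clock: 8.5
tool_pos: [0.5394, -0.2328, 0.1377]
eef_rot: [0.996, -0.084, -0.001, -0.001]
force: [0.4, 0.4, 0.1]
grip_width: 0.705
gripper_force: 0.0
```

Request:
{"fn": "step_arm", "kwargs": {"deltas": [5,0,0,0,0,0,0,5,0,0,0,0,0,0,5,0,0,0,0,0,0,5,0,0,0,0,0,0,5,0,0,0,0,0,0,5,0,0,0,0,0,0,5,0,0,0,0,0,0], "grip_force": 60}}

```text
clock: 9.2
tool_pos: [0.5403, -0.234, 0.1395]
eef_rot: [0.996, -0.085, 0.001, -0.0]
force: [0.6, 2.3, 6.1]
grip_width: 0.169
gripper_force: 58.4
```

Request:
{"fn": "step_arm", "kwargs": {"deltas": [5,0,0,-0.4,0,0,0,5,0,0,-1.1,0,0,0,5,0,0,-1.9,0,0,0,5,0,0,-2.8,0,0,0,5,0,0,-3.7,0,0,0,5,0,0,-4.6,0,0,0,5,0,0,-5.3,0,0,0,5,0,0,-5.5,0,0,0]}}

```text
clock: 10.0
tool_pos: [0.5401, -0.235, 0.2784]
eef_rot: [0.996, -0.085, 0.001, 0.001]
force: [0.4, -0.0, -1.8]
grip_width: 0.172
gripper_force: 58.7
```

Request:
{"fn": "step_arm", "kwargs": {"deltas": [5,0,0,0,0,0,0]}}

```text
clock: 10.1
tool_pos: [0.5397, -0.2345, 0.2765]
eef_rot: [0.996, -0.085, 0.0, 0.0]
force: [-0.3, -0.3, -3.2]
grip_width: 0.167
gripper_force: 58.7
```

Request:
{"fn": "step_arm", "kwargs": {"deltas": [5,-0.2,-0.8,0,0,0,0,5,-0.4,-2.2,0,0,0,0,5,-0.7,-3.8,0,0,0,0,5,-1,-5.4,0,0,0,0,5,-1.3,-7,0,0,0,0,5,-1.6,-8.6,0,0,0,0,5,-1.9,-10.2,0,0,0,0,5,-2.2,-11.8,0,0,0,0]}}

```text
clock: 10.9
tool_pos: [0.5338, 0.0683, 0.2744]
eef_rot: [0.996, -0.085, -0.001, -0.0]
force: [0.4, 1.1, -2.4]
grip_width: 0.176
gripper_force: 58.8
```

Request:
{"fn": "step_arm", "kwargs": {"deltas": [5,-0.3,-1.6,0,0,0,0,5,-0.6,-3.2,0,0,0,0,5,-0.9,-4.8,0,0,0,0,5,-1.2,-6.4,0,0,0,0,5,-1.4,-7.6,0,0,0,0,5,-1.6,-8.5,0,0,0,0,5,-1.7,-8.9,0,0,0,0,5,-1.7,-8.9,0,0,0,0]}}

```text
clock: 11.7
tool_pos: [0.5299, 0.2935, 0.2745]
eef_rot: [0.996, -0.084, -0.001, 0.0]
force: [0.0, -0.4, -1.2]
grip_width: 0.171
gripper_force: 58.8
```

Request:
{"fn": "step_arm", "kwargs": {"deltas": [5,0,0,0,0,0,0,5,0,0,0,0,0,0,5,0,0,0,0,0,0]}}

```text
clock: 12.0
tool_pos: [0.5314, 0.2912, 0.2759]
eef_rot: [0.996, -0.086, 0.0, 0.0]
force: [-0.2, 0.6, -1.0]
grip_width: 0.17
gripper_force: 58.9
```

Run:
```python
from h import *
np.set_printoptions(precision=4,suppress=True)
o=manip.get_obs();print(o['clock'],o['tool_pos'],o['eef_rot'],o['qpos'])
p=o['tool_pos'];print("pred nose",proj("wrist",[p[0],p[1],p[2]-.1315]),"bore",proj("wrist",[.531,.293,.105]))
print("side nose",proj("side",[p[0],p[1],p[2]-.1315]),"bore",proj("side",[.531,.293,.105]))
im=manip.snapshot("wrist");s=manip.snapshot("side")
canvas=np.zeros((600,560,3),np.uint8);canvas[:240,:320]=cv2.resize(s[120:210,160:280],(320,240),interpolation=cv2.INTER_CUBIC);canvas[240:600]=im[:360]
cv2.imwrite("pics/w4.png",canvas);cv2.imwrite("pics/w4full.png",im)
```

```text
12.0 [0.5314 0.2912 0.2759] [ 0.9963 -0.0857  0.      0.0001] [ 0.3175  0.3415  1.3383 -0.0003  1.4619  2.06  ]
pred nose [276.6072 199.9048] bore [274.5099 189.8437]
side nose [224.6079 154.7832] bore [225.6019 166.111 ]
```

View pics/w4.png

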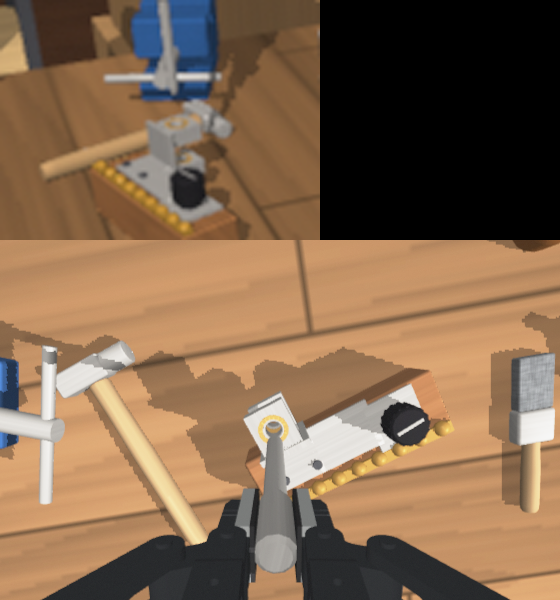

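The pin hangs in the grip with its nose near (274,192) and the bore around (273,190). I'll get the ring centre from the clean earlier picture and lower to just above the mouth for a zoom.

Request:
{"fn": "step_arm", "kwargs": {"deltas": [5,0,0,0.4,0,0,0,5,0,0,0.8,0,0,0,5,0,0,1.2,0,0,0,5,0,0,1.2,0,0,0,5,0,0,1.2,0,0,0,5,0,0,1.2,0,0,0]}}

```text
clock: 12.7
tool_pos: [0.5314, 0.2925, 0.2461]
eef_rot: [0.996, -0.085, 0.0, -0.0]
force: [0.1, -0.1, -1.7]
grip_width: 0.167
gripper_force: 58.8
```

Run:
```python
from h import *
np.set_printoptions(precision=4,suppress=True)
def ring(f,u,v,r=24):
    im=cv2.imread(f)[v-r:v+r,u-r:u+r].astype(int); m=((im[...,2]-im[...,0])>60).astype(np.uint8)
    y,x=np.nonzero(m); c=cv2.minAreaRect(np.c_[x,y].astype(np.float32)); 
    print(f,m.sum(),np.array(c[0])+[u-r,v-r],c[1], (x.min()+x.max())/2+u-r,(y.min()+y.max())/2+v-r)
ring("pics/w2.png",130,203,22);ring("pics/w1.png",256,22,22)
o=manip.get_obs();p=o['tool_pos'];print(p,o['eef_rot'])
C=cal("wrist")
print("pred nose",proj("wrist",[p[0],p[1],p[2]-.1315],C),"bore",proj("wrist",[.531,.293,.105],C))
im=manip.snapshot("wrist");cv2.imwrite("pics/w5full.png",im);np.savez("w5.npz",T=C[1],p=p)
cv2.imwrite("pics/w5.png",cv2.resize(im[140:260,195:355],(800,600),interpolation=cv2.INTER_CUBIC))
```

```text
pics/w2.png 495 [126.5 202.5] (43.0, 37.0) 126.5 202.5
pics/w1.png 741 [256.   20.5] (41.0, 38.0) 256.0 20.5
[0.5314 0.2925 0.2461] [ 0.9964 -0.0849  0.0003 -0.0001]
pred nose [276.7099 199.9646] bore [276.137  197.5994]
```

View pics/w5.png

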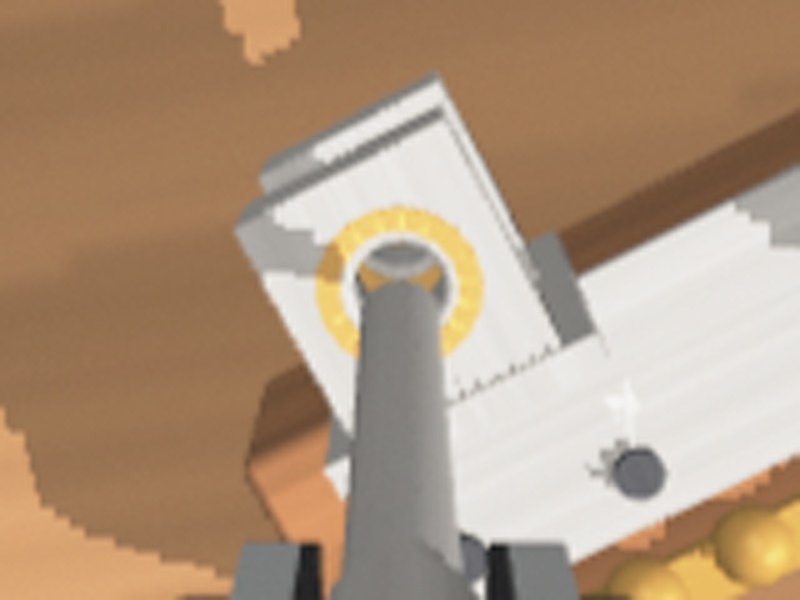

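The zoom shows the ring centre at crop (400,287) and the nose axis at x≈401. The inferred nose end is near (401,300), which lands on the ring centre once lowered. The residual is under 1 mm against 1.5 mm of clearance, so I'll insert while watching the force.

Request:
{"fn": "step_arm", "kwargs": {"deltas": [5,0,0,0.2,0,0,0,5,0,0,0.4,0,0,0,5,0,0,0.6,0,0,0,5,0,0,0.8,0,0,0,5,0,0,1.0,0,0,0,5,0,0,1.2,0,0,0,5,0,0,1.2,0,0,0]}}

```text
clock: 13.45
tool_pos: [0.5307, 0.2922, 0.2147]
eef_rot: [0.996, -0.085, -0.001, 0.0]
force: [0.7, -1.4, -1.6]
grip_width: 0.17
gripper_force: 58.8
```

Request:
{"fn": "step_arm", "kwargs": {"deltas": [5,0,0,0.25,0,0,0,5,0,0,0.5,0,0,0,5,0,0,0.75,0,0,0,5,0,0,1.0,0,0,0,5,0,0,1.2,0,0,0,5,0,0,1.4,0,0,0,5,0,0,1.4,0,0,0]}}

```text
clock: 14.15
tool_pos: [0.5307, 0.2922, 0.1798]
eef_rot: [0.996, -0.085, -0.001, 0.0]
force: [0.8, -0.0, -1.5]
grip_width: 0.166
gripper_force: 58.8
```

Request:
{"fn": "step_arm", "kwargs": {"deltas": [5,0,0,0.2,0,0,0,5,0,0,0.4,0,0,0,5,0,0,0.6,0,0,0,5,0,0,0.8,0,0,0,5,0,0,1.0,0,0,0,5,0,0,1.2,0,0,0,5,0,0,1.2,0,0,0,5,0,0,1.2,0,0,0]}}

```text
clock: 14.95
tool_pos: [0.5311, 0.2923, 0.1507]
eef_rot: [0.996, -0.085, -0.0, 0.0]
force: [-1.5, 0.1, -2.0]
grip_width: 0.174
gripper_force: 58.8
```

Request:
{"fn": "step_arm", "kwargs": {"deltas": [5,0,0,0,0,0,0,5,0,0,0,0,0,0,5,0,0,0,0,0,0,5,0,0,0,0,0,0]}}

```text
clock: 15.35
tool_pos: [0.5312, 0.2924, 0.151]
eef_rot: [0.996, -0.085, 0.0, -0.0]
force: [0.3, 0.0, -0.9]
grip_width: 0.169
gripper_force: 58.8
```

Run:
```python
from h import *
s=manip.snapshot("side");w=manip.snapshot("wrist")
c=np.zeros((600,800,3),np.uint8)
c[:300,:400]=cv2.resize(s[130:205,175:275],(400,300),interpolation=cv2.INTER_CUBIC);c[300:]=cv2.resize(w[130:280,175:375],(800,600),interpolation=cv2.INTER_CUBIC)[:300]
cv2.imwrite("pics/w6.png",c);print(manip.get_obs()['force'])
```

```text
[ 0.26761855  0.57632458 -1.89719611]
```

View pics/w6.png

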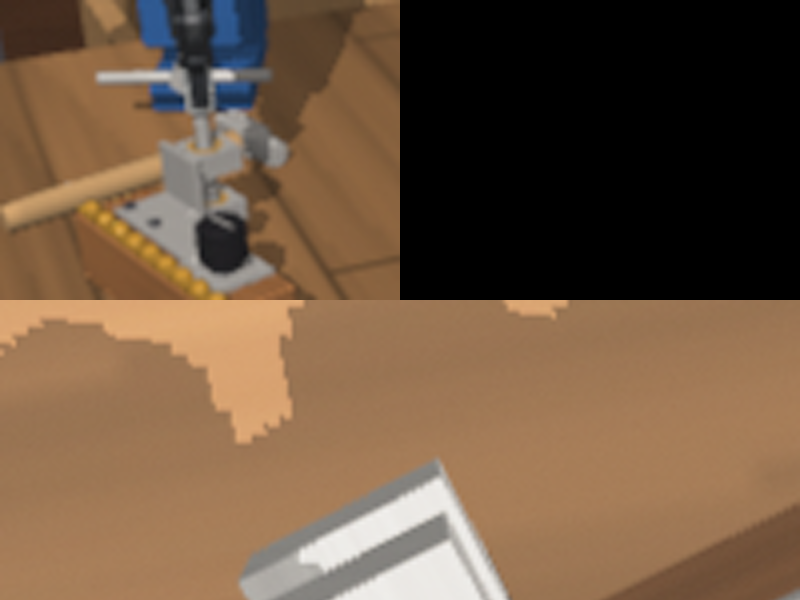

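The side crop shows the pin running down through the upper knuckle at (205,150) and on behind to the lower one, with the knob down. The force is near zero and the nose is at about 19 mm, so I'm handing it in.

```bash
python3 -c "
from plant import manip
print(manip.finish_job())"
```

```text
the job is handed in; nothing more can be done
None
```

I handed the job in at about 15.5 s: the knob was pushed home, turned about 84° clockwise and let go. The long pin is through both knuckles, held upright with its nose about 19 mm above the bench by the arm's pose; the hand-in returned no verdict.

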